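# Third hand for the spice-rack rail

### The arm

A 6-joint arm with a two-finger parallel gripper is mounted at the origin on a cart in front of the work surface, level with it; the furniture and walls round the work are solid. World frame = base frame: x ahead of the robot, y to its left, z up, the work surface at z = 0. Lengths are in m, angles in degrees, forces in N, time in s.
With the tool pointing down it reaches from about 0.25 to 0.725 m from the base axis. Payload 9.7 kg.
Tool frame: the origin (TCP) lies midway between the tips of the shut fingers; the grasp point (between the pads) lies 19 mm behind it; z points along the fingers, y is the line along which they close (so a half turn about z gives the same grasp; the last joint's range is limited). The gripper opens to 85 mm and grips with 20 to 120 N. Pads are 22 mm wide; open, the fingers measure 114 mm over their backs; the gripper's body (76 mm by 85 mm) begins 54 mm behind the grasp point. The pads swing forward as they close: fully open they stand 13 mm farther back than shut.
Start: joints at [-74.943, 4.979, 10.078, 95.1, 0, 90], TCP at [0.143, -0.531, 0.199] pointing down, gripper open.
Joint ranges: [-179.16, 179.16], [-48.56, 103.87], [-65.8, 70.77], [-126.05, 130.52], [-82.76, 87.17], [-180, 180]. Speed limits (degrees/s): [127.2, 127.2, 147.25, 180, 180, 180].

### API

Orientations are given as [roll, pitch, yaw] about the fixed x, y, z axes, in that order (R = Rz(yaw) Ry(pitch) Rx(roll)).
In Python, from workcell import * gives the robot as it stands.
- The arm moves only by the tool servo_tool, never from a script. Its argument "moves" is a list of rows, each a list of 4 numbers: the shift along the world's x, y, z in cm, then the turn about the world's z in rad. A call has 1 to 20 rows; each row is the pose to reach, as a shift and turn from the pose commanded when the call began; what a row does not reach only later rows make up. A row lasts 1/12 s, in which the tool goes at most 41.7 mm and 7.16 degrees, less where a joint would pass 70% of its speed; a pose out of reach is approached as far as the arm can. A call with a gripper value outside its range is refused whole. "claw" is the closure, from 0 (fully open) to 1 (shut), set as the call begins (left out, the last holds). The fingers move at their own pace and stop on an object; "force" is the grip in N (left out, the last holds). Time passes only in rows, so rows that repeat a pose let the fingers close. It gives the time, the measured TCP pose, the force, the opening and the grip force at its end, in the units of the state.
- get_obs(): the state, without advancing time (a new reading comes with each control period).
- camera(name): name is "scene" or "top"; returns the picture (480x640x3 uint8, red, green, blue); there is no depth.
- get_calibration(name): a dict with "fx", "fy", "cx", "cy" (pixels), "rvec" (rotation vector, rad) and "tvec" (3), from world to camera coordinates, as OpenCV has them. Camera axes: x right, y down, z forward; pixel columns grow to the right and rows downward; lengths in m; the calibration is good to about 2 mm. A picture is of the moment at which its call begins. get_calibration takes no time and is no camera call.
- job_done(): hands the job in; it is judged then, once.
The state is a dict: "time": time; "q": joint angles; "qd": joint speeds; "joint_efforts": joint torques, N m; "ee_pos": TCP position; "tcp_rot": TCP orientation; "wrist_force": force on the tool from outside, world axes, zero at the start; "torque": the same for the moment, N m; "opening": finger opening in m; "grasp_force": force on a finger pad.
Only numpy, scipy, OpenCV 4.12 (cv2) and the standard library are available. Lean on these libraries where they do the work, as an engineer would, in place of code of your own. Each camera call takes 0.05 s, during which the arm holds its last target. There are 200 camera calls.

### The job

Be a third hand for someone screwing a spice rack together: pick up the wooden rail and press its brass end squarely onto the white mark on the end panel in the jig, with the rail level, upright and held clear of the jig's base, until the black pointers stand in the green zone. Press gently: never push the pointers into the red zone, touch the jig only with the rail, and leave the jar, the mug and the screwdriver where they are. Keep the push steady in the green for at least three seconds and finish like that, still holding the rail pressed to the panel; do not let go.

Things in the scene. Friction and masses are not known exactly. Their poses are not given: they have to be found in the camera images.
- rail: The loose part: a straight brown wooden bar 180 mm long (its x), 22 mm wide (its y) and 30 mm high (its z), about 0.09 kg, lying on the worktop. Origin at the centre of its underside; +x points to the end that is capped with brass (the last 23 mm look brass).
- rail_end (a point): Centre of the rail's brass end face, 90 mm from the rail's origin along its +x and 15 mm above its underside; same axes as the rail.
- jig: Jig fixed to the worktop (place and yaw vary): plywood base 12 mm thick, from x = -20 to 125 mm and y = -115 to 115 mm, with the sprung end panel and behind it a grey spring housing 72 mm high. Origin on the worktop below the middle of the panel's front face at rest; +x is the pressing direction (away from the robot), z up.
- mark (a point): Centre of the white mark (22 x 30 mm, blue border, dark screw hole) on the end panel's front face, 55 mm above the worktop. Moves with the panel; axes as the jig's. The panel is a light-brown wooden plate 150 mm wide, 14 mm thick, from 14 to 90 mm above the worktop; the rail's end must lie flat on it.
- panel (a joint): How far the end panel is pushed back along the jig's +x, in m: 0 at rest, stop at 0.044. Sprung, about 0.4 N per mm, from nothing at 0. A black pointer at each side of the panel shows it on a scale on the base: white to 14 mm, green 14 to 26 mm (about 5.6 to 10.4 N), white to 34 mm, red beyond.
- jam_jar: Jam jar with a yellow lid, 71 mm across, 110 mm high, origin at the centre of its underside. Bystander.
- mug: White mug with a pale floral pattern, 87 x 121 x 96 mm, origin at the centre of its underside. Bystander.
- screwdriver: Screwdriver with a red handle lying on the worktop, about 0.2 m long along its x, handle to -x. Bystander.
Mind the look-alikes: they are no part of the job. What is shaped like the rail but pink or purple is not meant.

How it is judged (in metres and radians):
On the way, in this order (a step that is already met when the one before it is completed fails the run):
1. the rail is lifted clear of the worktop, the panel not yet pushed (height (world z) of rail_end above 0.045 m and height (world z) of rail above 0.025 m and value of joint panel below 0.003 m and contact force between the fingers and rail above 1 N), for 0.2 s.
2. the rail's brass end presses on the mark with the pointers in the green zone, without a break for 3 s (value of joint panel between 0.014 and 0.026 m and contact force between rail and jig between 4.5 and 12 N and x of rail_end in the frame of mark between -0.004 and 0.004 m and y of rail_end in the frame of mark between -0.008 and 0.008 m and z of rail_end in the frame of mark between -0.008 and 0.008 m and angle between the x axis of rail and the x axis of jig, either way round below 0.12 rad and angle between the z axis of rail and the z axis of jig, either way round below 0.15 rad and height (world z) of rail above 0.025 m and contact force between the fingers and rail above 1 N and linear speed of rail below 0.02 m/s), for 3 s.
At the end, for the whole second after the job is handed in: Fingers hold the rail at rest, underside over 25 mm above the worktop, brass end on the mark (within 8 mm sideways and in height, 0.12 rad of square, 0.15 rad of upright), pressing the panel back 14 to 26 mm with 4.5 to 12 N; the program ends like that (all of step 2); the arm keeps its last pose, push and grip.
It fails at once if the pointers are pushed into the red zone (value of joint panel above 0.034 m).
It fails at once if the rail strikes or presses the jig with more than 20 N (contact force between rail and jig above 20 N).
It fails at once if the gripper or arm touches the jig (contact force between any of the fingers, the arm and jig above 1 N).
It fails at once if the jar, the mug or the screwdriver is moved more than 2 cm (distance of any of jam_jar, mug, screwdriver from where it was at the start of the episode above 0.02 m).
It also fails if it takes over 48 s, if anything falls off the work surface, if the arm or the gripper's body presses on something with over 40 N, if the wrist force passes 120 N, or if a joint passes its speed limit or range.

## Working session

There is one attempt and no reset: what is moved stays moved. The work goes in short steps, Python scripts to look and compute and a tool call to move; the robot and the scene stay as the last step left them, time stands still between calls to the robot, and variables do not carry over. Pictures are saved under pics/ and viewed, at most 10 in all, crops included, and the job is handed in when it is done.

Besides the shell and the picture viewer there is one more tool, called after "Request:" as a command line: name --pt "numbers of a row" for each row, then --argument value for the rest. servo_tool: Moves the arm, as the interface text tells. Its arguments: {"type":"object","properties":{"moves":{"type":"array","items":{"type":"array","items":{"type":"number"}}},"claw":{"type":"number"},"force":{"type":"number"}},"required":["moves"]}

```bash
mkdir -p pics; python3 - <<'E'
from workcell import *
import cv2,numpy as np
for n in("scene","top"):
    im=camera(n); cv2.imwrite(f"pics/{n}0.png",im[:,:,::-1]); c=get_calibration(n)
    R=cv2.Rodrigues(np.array(c["rvec"],float))[0]; print(n,c["fx"],c["fy"],c["cx"],c["cy"],-R.T@np.array(c["tvec"]),R[2])
print(get_obs())
E
```

```text
scene 537.1574061115082 537.1574061115082 313.27581417267714 236.65162537500854 [-0.08088983  1.26877998  0.73749523] [ 0.38715494 -0.81606189 -0.42913174]
top 458.16862196969527 458.16862196969527 315.1472524362385 239.48394179995358 [ 0.39358903 -0.0144954   1.37379294] [ 0.12834453 -0.01862462 -0.99155474]
{'time': 0.1, 'q': array([-7.49428986e+01,  5.00894455e+00,  1.00392364e+01,  9.50991914e+01,
        2.56475155e-03,  8.99987102e+01]), 'qd': array([ 0.04092552, -0.01599627,  0.12006648, -0.02658248, -0.03281899,
        0.00580779]), 'joint_efforts': array([-7.08318075e-04, -5.21559656e+01,  4.65654588e+01,  1.60671707e-02,
        2.49572855e-05,  2.02343648e-05]), 'ee_pos': array([ 0.14283137, -0.53088211,  0.1980466 ]), 'tcp_rot': array([-1.79931101e+02, -2.56630071e-03,  1.50583881e+01]), 'wrist_force': array([0.79942954, 0.22368409, 1.27999536]), 'torque': array([-0.0325961 , -0.05171155,  0.02210689]), 'grasp_force': 0.0, 'opening': 0.08535810418557738}
```

View pics/scene0.png

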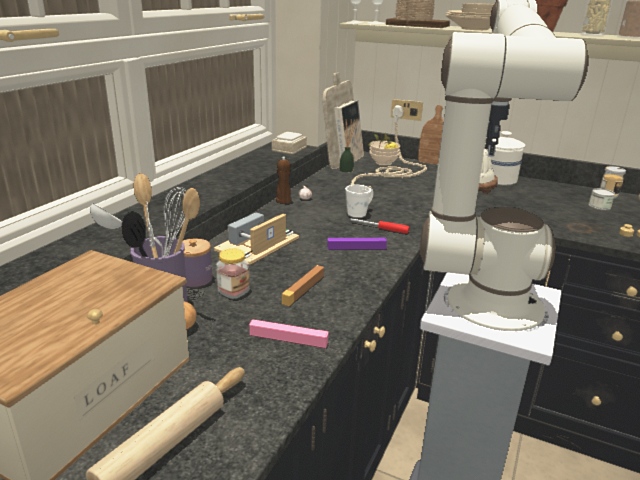

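View pics/top0.png

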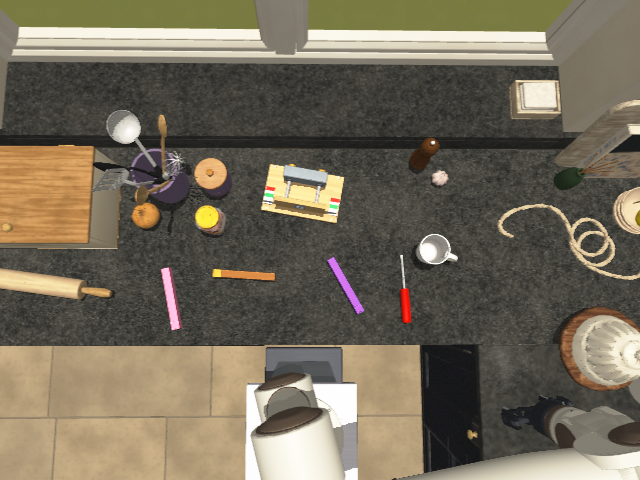

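The scene view shows the brown rail around (303,285), its brass end at (288,297), and the mark at (270,233). In the top view the rail runs from (213,273), the brass end, to (275,277). The jig is around (303,193), the jar at (210,220), the mug at (433,250) and the screwdriver at (405,290).

```bash
cat > h.py <<'E'
import cv2,numpy as np
from workcell import *
def ray(n,px):
    c=get_calibration(n);R=cv2.Rodrigues(np.array(c["rvec"],float))[0];t=np.array(c["tvec"],float).ravel()
    px=np.atleast_2d(np.array(px,float))
    d=np.c_[(px[:,0]-c["cx"])/c["fx"],(px[:,1]-c["cy"])/c["fy"],np.ones(len(px))]@R
    return -R.T@t,d
def onz(n,px,z):
    o,d=ray(n,px); return o+d*((z-o[2])/d[:,2])[:,None]
def tri(pa,pb):
    o1,d1=ray("scene",pa);o2,d2=ray("top",pb);d1=d1[0];d2=d2[0]
    s=np.linalg.lstsq(np.c_[d1,-d2],o2-o1,rcond=None)[0]
    a=o1+s[0]*d1;b=o2+s[1]*d2;return (a+b)/2,np.linalg.norm(a-b)
def proj(n,P):
    c=get_calibration(n);K=np.array([[c["fx"],0,c["cx"]],[0,c["fy"],c["cy"]],[0,0,1]])
    return cv2.projectPoints(np.array(P,float).reshape(-1,1,3),np.array(c["rvec"],float),np.array(c["tvec"],float),K,None)[0].reshape(-1,2)
E
python3 - <<'E'
from h import *
t=cv2.imread("pics/top0.png");s=cv2.imread("pics/scene0.png")
a=cv2.resize(t[155:230,255:350],(760,600),interpolation=cv2.INTER_CUBIC)
b=cv2.resize(s[200:275,210:305],(760,600),interpolation=cv2.INTER_CUBIC)
cv2.imwrite("pics/a.png",a);cv2.imwrite("pics/b.png",b)
hsv=cv2.cvtColor(t,cv2.COLOR_BGR2HSV)
m=cv2.inRange(hsv,(8,130,70),(32,255,255));m[:, :205]=0;m[:,285:]=0;m[:255]=0;m[290:]=0
c=max(cv2.findContours(m,0,1)[0],key=cv2.contourArea)
r=cv2.minAreaRect(c);bx=cv2.boxPoints(r);print(r,bx);print(onz("top",bx,.03),onz("top",[r[0]],.03))
m2=cv2.inRange(hsv,(22,150,170),(32,255,255))&m; print(cv2.boundingRect(m2))
hs=cv2.cvtColor(s,cv2.COLOR_BGR2HSV)
m=cv2.inRange(hs,(100,100,60),(125,255,255));m[:,:260]=0;m[:,282:]=0;m[:220]=0;m[245:]=0
p=np.argwhere(m)[:,::-1];print(len(p),p.min(0),p.max(0),p.mean(0))
E
```

```text
((243.0634002685547, 274.44384765625), (62.427730560302734, 8.105422973632812), 3.4336304664611816) [[211.66284 276.6198 ]
 [212.14828 268.52893]
 [274.46396 272.26788]
 [273.97852 280.35876]]
[[0.45821347 0.26218407 0.03      ]
 [0.4818015  0.26140834 0.03      ]
 [0.47073893 0.07950515 0.03      ]
 [0.44714147 0.08069597 0.03      ]] [[0.46446448 0.1710156  0.03      ]]
(213, 269, 8, 8)
1 [268 238] [268 238] [268. 238.]
```

View pics/a.png

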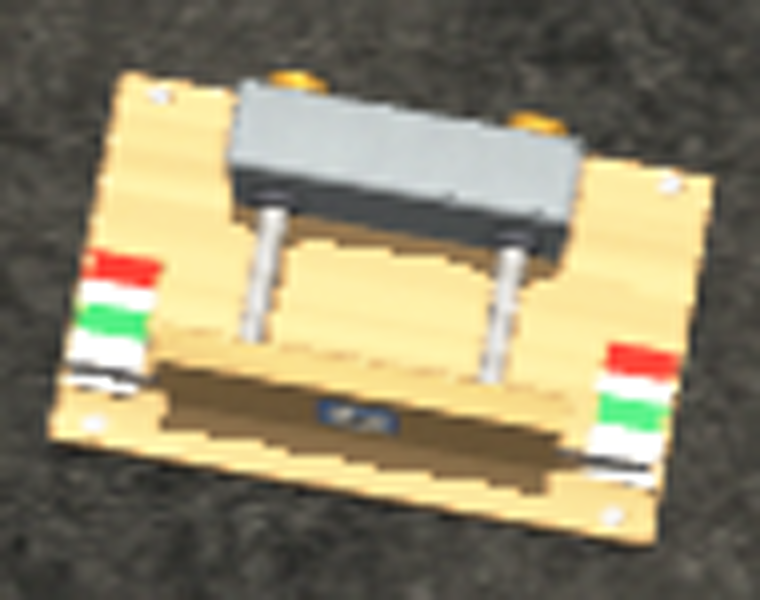

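View pics/b.png

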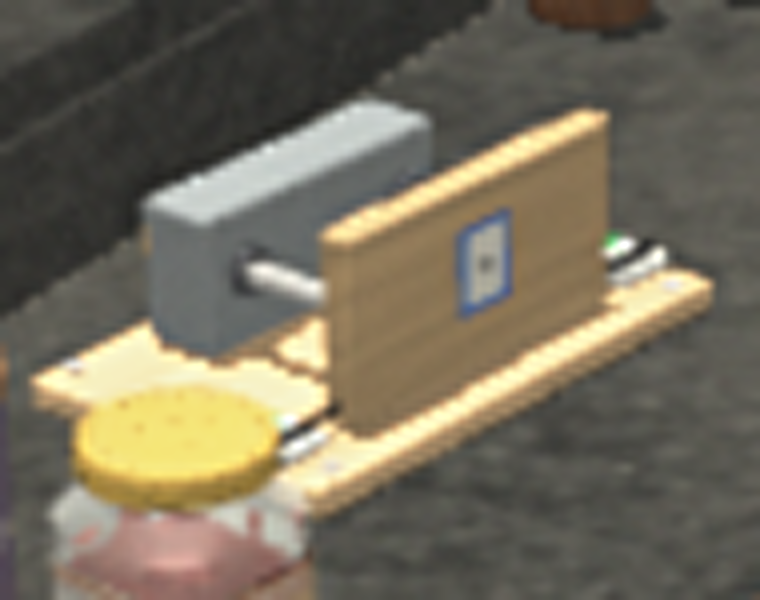

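The top crop shows the jig base corners at crop pixels (48,440), (655,545), (713,178) and (122,72), with the mark at (360,415). The scene crop shows the mark at (486,262) and the pointers at the start of the white scale.

```bash
python3 - <<'E'
from h import *
f=lambda P,o:(np.array(P,float)+.5)/8-.5+np.array(o)
T=lambda P:f(P,(255,155));S=lambda P:f(P,(210,200))
c=onz("top",T([(48,440),(655,545),(713,178),(122,72)]),.012);print(c)
v=(c[3]-c[0]+c[2]-c[1]);w=(c[0]-c[1]+c[3]-c[2])
print("yaw",np.degrees(np.arctan2(v[1],v[0])),np.degrees(np.arctan2(-w[0],w[1])),np.linalg.norm(v)/2,np.linalg.norm(w)/2)
print("mark",tri(S([(486,262)]),T([(360,415)])), onz("top",T([(360,415)]),.055),onz("scene",S([(486,262)]),.055))
# panel top-front edge z=.09 in both
e=onz("top",T([(155,362),(565,435)]),.09);print("top edge",e,e.mean(0));e=e[0]-e[1];print(np.degrees(np.arctan2(-e[0],e[1])),np.linalg.norm(e))
e=onz("scene",S([(345,246),(604,122)]),.09);print("scene edge",e,e.mean(0));e=e[0]-e[1];print(np.degrees(np.arctan2(-e[0],e[1])),np.linalg.norm(e))
y=np.radians(np.degrees(np.arctan2(v[1],v[0])));d=np.array([np.cos(y),np.sin(y)]);print("origin from base",c.mean(0)[:2]-d*.0525)
# rail in scene: brass & wood
s=cv2.imread("pics/scene0.png");h=cv2.cvtColor(s,cv2.COLOR_BGR2HSV)
m=cv2.inRange(h,(8,120,60),(32,255,255));k=np.zeros_like(m);k[260:308,278:330]=1;m*=k
cc=max(cv2.findContours(m,0,1)[0],key=cv2.contourArea);print(cv2.approxPolyDP(cc,2,True)[:,0].tolist())
P=[]
u=np.array([np.cos(np.radians(86.5)),np.sin(np.radians(86.5))]);n=np.array([-u[1],u[0]])
for z in(.0,.03):
  for a,b in((90,11),(90,-11),(-90,-11),(-90,11)):P.append([*(np.array([.465,.172])+u*a/1e3+n*b/1e3),z])
print(proj("scene",P).round(1).tolist(),proj("top",P).round(1).tolist())
E
```

```text
[[ 0.66077713  0.12443012  0.012     ]
 [ 0.62094485 -0.10436076  0.012     ]
 [ 0.76297437 -0.12764929  0.012     ]
 [ 0.80385033  0.09812088  0.012     ]]
yaw -9.868670645877254 -10.068060503521426 0.14469234388237248 0.23083520356992246
mark (array([0.66153661, 0.00604024, 0.05481867]), np.float64(0.0007505089376414743)) [[0.66184715 0.00619628 0.055     ]] [[0.66093003 0.00634778 0.055     ]]
top edge [[ 0.67382811  0.07877057  0.09      ]
 [ 0.64760965 -0.06741061  0.09      ]] [0.66071888 0.00567998 0.09      ]
-10.168222367971953 0.14851379431953562
scene edge [[ 0.67362233  0.083851    0.09      ]
 [ 0.64732092 -0.06043335  0.09      ]] [0.66047162 0.01170883 0.09      ]
-10.330943631592332 0.14666198567197833
origin from base [0.6604135  0.00663323]
[[323, 267], [317, 265], [282, 293], [282, 303], [289, 305], [319, 279]]
[[288.6, 306.4], [281.2, 303.9], [316.1, 274.2], [323.0, 276.2], [288.7, 296.2], [281.2, 293.7], [316.4, 264.7], [323.4, 266.7]] [[213.6, 276.7], [214.3, 269.3], [274.5, 272.9], [274.0, 280.3], [211.6, 276.2], [212.2, 268.6], [273.8, 272.4], [273.2, 279.9]]
```

Request:
servo_tool --pt "4 8 0 0.1" --pt "6 12 0 0.2" --pt "8 16 0 0.3" --claw 0

```text
time: 0.35
ee_pos: [0.1988, -0.418, 0.1976]
tcp_rot: [-179.9, -0.0, 32.4]
wrist_force: [0.8, -1.0, 0.9]
opening: 0.0856
grasp_force: 0.0
```

```bash
python3 -c "
from workcell import *
o=get_obs();print(o['q'],o['ee_pos'],o['tcp_rot'],o['time'])"
```

```text
[-6.45692731e+01 -6.81385381e+00 -1.67759035e+00  9.52396080e+01
  6.12216156e-03  8.29961153e+01] [ 0.19877007 -0.41795104  0.19763398] [-1.79898173e+02 -1.86779464e-02  3.24345895e+01] 0.35
```

Request:
servo_tool --pt "1.3 3 0 0.12" --pt "2.7 6 0 0.24" --pt "4 9 0 0.36" --pt "5.3 12 0 0.48" --pt "6.6 15 0 0.6" --pt "8 18 0 0.72" --pt "9.3 21 0 0.84" --pt "10.6 24 0 0.96" --pt "12 27 0 1.08" --pt "13.3 30 0 1.2" --pt "14.6 33 0 1.32" --pt "16 36 0 1.44" --pt "17.3 39 0 1.56" --pt "18.6 42 0 1.68" --pt "20 45 0 1.8" --pt "21.3 48 0 1.92" --pt "22.6 51 0 2.04" --pt "24 54 0 2.16" --pt "25.3 57 0 2.28" --pt "26.6 59 0 2.4"

```text
time: 2.02
ee_pos: [0.465, 0.1732, 0.1981]
tcp_rot: [180.0, -0.0, 170.2]
wrist_force: [0.8, -0.7, 0.4]
opening: 0.0855
grasp_force: 0.0
```

Request:
servo_tool --pt "0 0 0 0.12" --pt "0 0 0 0.24" --pt "0 0 0 0.36" --pt "0 0 0 0.48" --pt "0 0 0 0.6" --pt "0 0 0 0.72" --pt "0 0 -1 0.84" --pt "0 0 -2 0.96" --pt "0 0 -4 1.08" --pt "0 0 -6 1.2" --pt "0 0 -8 1.32" --pt "0 0 -8 1.44" --pt "0 0 -8 1.56" --pt "0 0 -8 1.67" --pt "0 0 -8 1.67" --pt "0 0 -8 1.67" --pt "0 0 -8 1.67"

```text
time: 3.43
ee_pos: [0.4647, 0.1707, 0.1186]
tcp_rot: [180.0, -0.0, -94.8]
wrist_force: [-0.4, -0.1, 0.7]
opening: 0.0856
grasp_force: 0.0
```

```bash
python3 -c "
from h import *
o=get_obs();print(o['q'],o['ee_pos'],o['tcp_rot'],o['wrist_force'],o['time'])
cv2.imwrite('pics/s1.png',cv2.resize(camera('scene')[190:340,200:400,::-1],(800,600)))"
```

```text
[ 2.01663600e+01 -3.39590118e+00 -7.25155336e+00  8.61562287e+01
 -1.18310269e-04 -6.50636293e+01] [0.46472293 0.17067432 0.11859494] [ 1.79989277e+02 -5.11641532e-03 -9.47700102e+01] [-0.44321549 -0.11619106  0.65824682] 3.4333
```

View pics/s1.png

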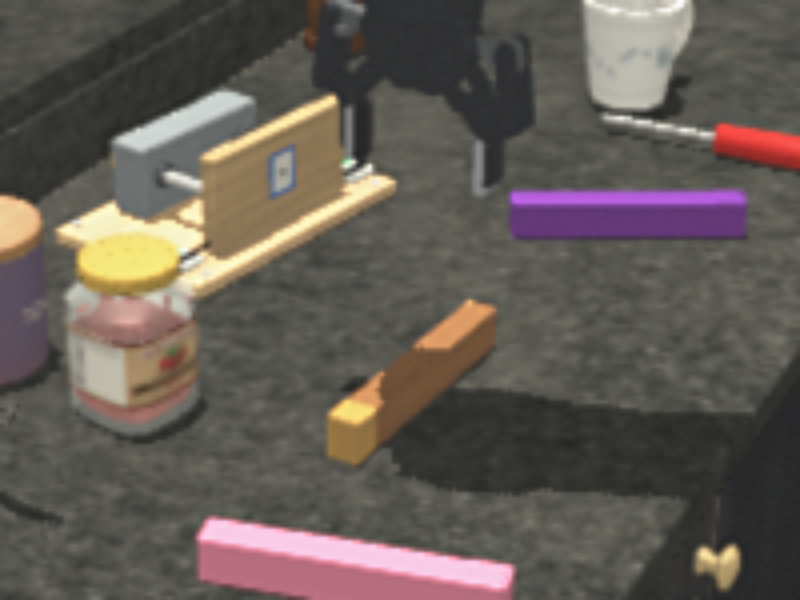

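The open fingers straddle the rail across x, which is what I wanted. Next I descend, close and lift.

Request:
servo_tool --pt "0 0.1 -2 0.02" --pt "0 0.1 -4 0.02" --pt "0 0.1 -6 0.02" --pt "0 0.1 -8 0.02" --pt "0 0.1 -9.5 0.02" --pt "0 0.1 -10.5 0.02" --pt "0 0.1 -11.2 0.02" --pt "0 0.1 -11.4 0.02" --pt "0 0.1 -11.4 0.02"

```text
time: 4.23
ee_pos: [0.4648, 0.1717, 0.0048]
tcp_rot: [180.0, -0.0, -93.4]
wrist_force: [0.6, 0.6, -0.3]
opening: 0.0856
grasp_force: 0.0
```

Request:
servo_tool --pt "0 0 0 0" --pt "0 0 0 0" --pt "0 0 0 0" --pt "0 0 0 0" --pt "0 0 0 0" --pt "0 0 0 0" --pt "0 0 0 0" --pt "0 0 0 0" --pt "0 0 0 0" --pt "0 0 0 0" --pt "0 0 0 0" --pt "0 0 0 0" --claw 1 --force 60

```text
time: 5.23
ee_pos: [0.4648, 0.1717, 0.0047]
tcp_rot: [-180.0, 0.0, -93.4]
wrist_force: [0.2, -0.7, 0.5]
opening: 0.0
grasp_force: 0.0
```

```bash
python3 -c "
from h import *
a=cv2.resize(camera('scene')[190:340,230:350,::-1],(400,500));b=cv2.resize(camera('top')[230:320,190:290,::-1],(400,360))
z=np.zeros((500,800,3),np.uint8);z[:,:400]=a;z[:360,400:]=b
cv2.imwrite('pics/s2.png',z);print(get_obs()['opening'])"
```

```text
-0.00037019442070773944
```

View pics/s2.png

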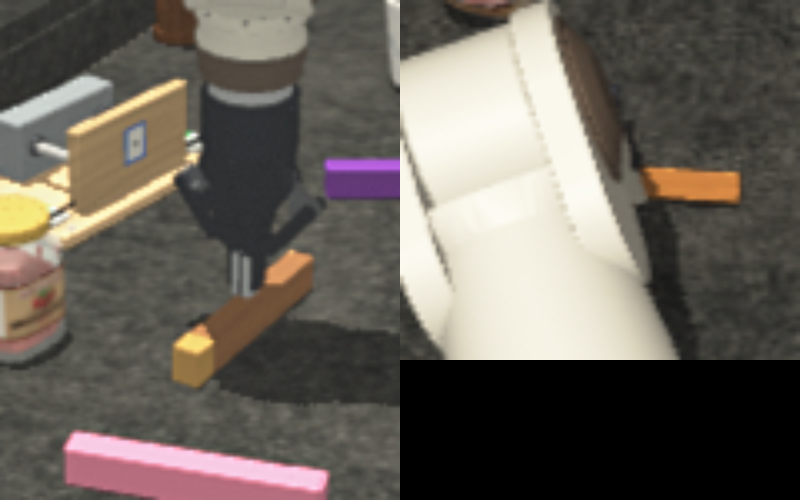

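The view shows the fingers shut at crop pixel (243,293), with the rail unmoved. They missed it, so I'll check where the tips really are.

```bash
python3 -c "
from h import *
print(proj('scene',[[.4648,.1717,z] for z in(.005,.02,.03,.04,.05)]).round(1).tolist())
print(proj('scene',[[.50,.1717,z] for z in(.005,.03)]).round(1).tolist())
cv2.imwrite('pics/s3.png',cv2.resize(camera('scene')[245:311,270:335,::-1],(590,600),interpolation=cv2.INTER_CUBIC));print(get_obs()['opening'],get_obs()['grasp_force'])"
```

```text
[[303.3, 287.8], [303.3, 282.9], [303.4, 279.6], [303.5, 276.2], [303.5, 272.9]]
[[291.5, 284.5], [291.6, 276.4]]
0.00038793829288478267 0.0
```

View pics/s3.png

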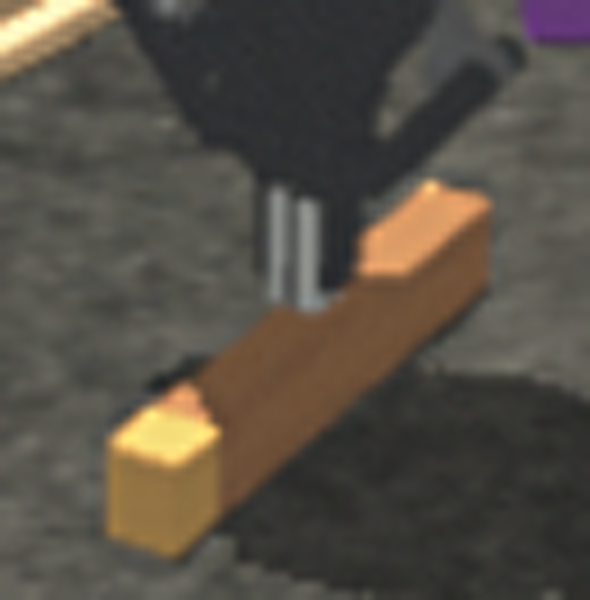

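The shut tips end at crop pixel (300,303), which is image pixel (303,278). That matches z≈0.034, not 0.005, so the reported z appears to be about 3 cm too low. I'll lift and open, then check this against the open-finger pose.

Request:
servo_tool --pt "0 0 1 0" --pt "0 0 2.5 0" --pt "0 0 4 0" --pt "0 0 4 0" --pt "0 0 4 0" --pt "0 0 4 0" --pt "0 0 4 0" --pt "0 0 4 0" --pt "0 0 4 0" --pt "0 0 4 0" --claw 0

```text
time: 6.22
ee_pos: [0.4646, 0.1716, 0.0443]
tcp_rot: [180.0, -0.0, -93.4]
wrist_force: [-0.4, -0.3, 1.6]
opening: 0.0853
grasp_force: 0.0
```

```bash
python3 -c "
from h import *
for z in(.1316,.16): print(proj('scene',[[.4647+s*.0428,.1707+w,z] for s in(-1,1) for w in (-.011,.011)]).round(1).tolist())
o=get_obs();print(o['ee_pos'],o['opening'])
x=camera('scene')[170:300,250:355,::-1];y=camera('top')[230:300,190:290,::-1]
z=np.zeros((600,800,3),np.uint8);z[:594,:480]=cv2.resize(x,(480,594),interpolation=cv2.INTER_CUBIC);z[:224,480:]=cv2.resize(y,(320,224));cv2.imwrite('pics/s4.png',z)"
```

```text
[[321.3, 246.7], [317.6, 250.1], [291.5, 239.5], [287.4, 242.8]]
[[321.7, 236.5], [317.9, 239.9], [291.6, 229.6], [287.5, 232.8]]
[0.46456004 0.17160431 0.04427802] 0.08530993991635748
```

View pics/s4.png

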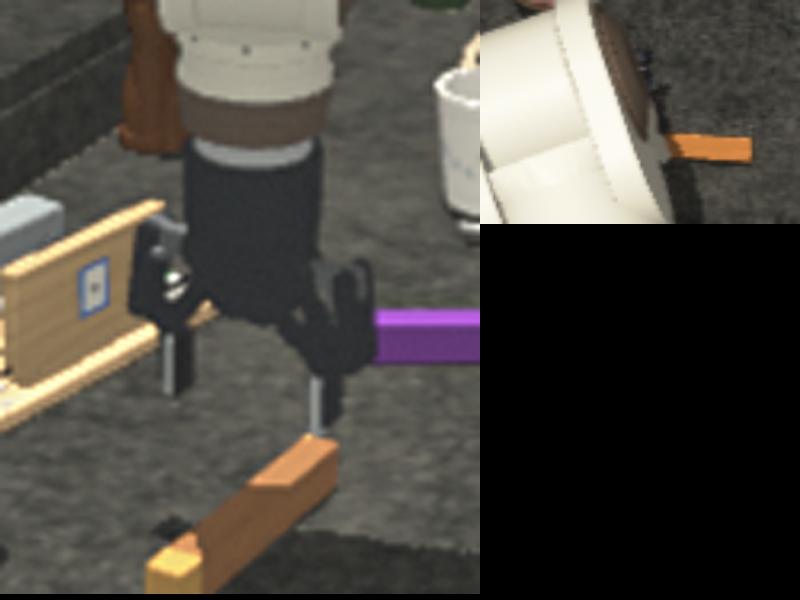

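The open tips at crop pixels (318,435) and (168,392) confirm a z bias of about +28 mm, with x and y good. I'll go lower, with gentle final rows.

Request:
servo_tool --pt "0 0 -1.5 0" --pt "0 0 -3 0" --pt "0 0 -4.2 0" --pt "0 0 -5 0" --pt "0 0 -5.6 0" --pt "0 0 -6 0" --pt "0 0 -6.3 0" --pt "0 0 -6.5 0" --pt "0 0 -6.5 0"

```text
time: 7.07
ee_pos: [0.4648, 0.1717, -0.0203]
tcp_rot: [-180.0, 0.0, -93.4]
wrist_force: [0.1, 0.3, 0.5]
opening: 0.0855
grasp_force: 0.0
```

Request:
servo_tool --pt "0 0 0 0" --pt "0 0 0 0" --pt "0 0 0 0" --pt "0 0 0 0" --pt "0 0 0 0" --pt "0 0 0 0" --pt "0 0 0 0" --pt "0 0 0 0" --pt "0 0 0 0" --pt "0 0 0 0" --claw 1 --force 60

```text
time: 7.9
ee_pos: [0.465, 0.1718, -0.0199]
tcp_rot: [-180.0, 0.0, -93.4]
wrist_force: [-0.3, -0.3, 4.3]
opening: 0.0205
grasp_force: 60.0
```

Request:
servo_tool --pt "0 0 0.5 0" --pt "0 0 1.5 0" --pt "0 0 2.8 0" --pt "0 0 4 0" --pt "0 0 5 0" --pt "-0.4 -1.5 5 0" --pt "-0.8 -3.5 5 0" --pt "-1.4 -6 5 -0.05" --pt "-2 -8.5 5 -0.15" --pt "-2 -11 5 -0.26" --pt "-2 -12.5 5 -0.38" --pt "-2 -13.5 5 -0.5" --pt "-2 -14 5 -0.62" --pt "-2 -14 5 -0.74" --pt "-2 -14 5 -0.86" --pt "-2 -14 5 -0.98" --pt "-2 -14 5 -1.1" --pt "-2 -14 5 -1.22" --pt "-2 -14 5 -1.34" --pt "-2 -14 5 -1.46"

```text
time: 9.57
ee_pos: [0.4449, 0.0317, 0.0304]
tcp_rot: [180.0, 0.0, -177.4]
wrist_force: [-0.0, -0.1, -2.0]
opening: 0.0207
grasp_force: 59.3
```

Request:
servo_tool --pt "0.5 -0.05 0 -0.1" --pt "2 -0.1 0 -0.2" --pt "4 -0.2 0 -0.225" --pt "6 -0.3 0 -0.225" --pt "7.5 -0.4 0 -0.225" --pt "8 -0.4 0 -0.225" --pt "8 -0.4 0 -0.225" --pt "8 -0.4 0 -0.225" --pt "8 -0.4 0 -0.225"

```text
time: 10.32
ee_pos: [0.524, 0.0277, 0.0298]
tcp_rot: [-180.0, -0.0, 170.0]
wrist_force: [0.4, -0.9, -0.7]
opening: 0.0203
grasp_force: 59.3
```

```bash
python3 -c "
from h import *
o=get_obs();print(o['ee_pos'],o['tcp_rot'],o['wrist_force'],o['opening'])
x=camera('scene')[:,:,::-1];y=camera('top')[:,:,::-1];cv2.imwrite('pics/sf5.png',x);cv2.imwrite('pics/tf5.png',y)
z=np.zeros((600,800,3),np.uint8);z[:600,:500]=cv2.resize(x[190:298,235:325],(500,600),interpolation=cv2.INTER_CUBIC);z[:300,500:]=cv2.resize(y[160:280,250:370],(300,300),interpolation=cv2.INTER_CUBIC);cv2.imwrite('pics/s5.png',z)"
```

```text
[0.5239907  0.02772375 0.02983773] [-1.79994632e+02 -2.74105960e-02  1.70047033e+02] [ 0.3879329  -0.94495671 -0.70827926] 0.02032627818778798
```

View pics/s5.png

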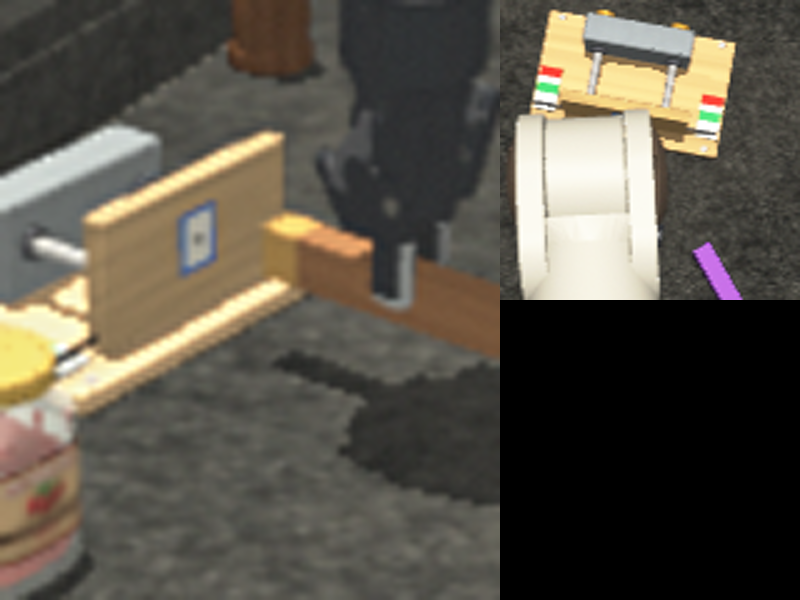

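The view shows the rail held level, its brass end at crop (265–310, 215–290), pointing at the mark from slightly above. Now I'll compare the measured brass corners with the prediction.

```bash
cat >> h.py <<'E'
def cmp(im,x,y,h,yaw,off=0):
    u=np.array([np.cos(yaw),np.sin(yaw)]);n=np.array([-u[1],u[0]]);c=np.array([x,y])+u*off
    P=[[*(c+u*a+n*b),h+z] for a,b,z in((.09,.011,.03),(.09,.011,0),(.067,.011,.03),(.067,.011,0),(.09,-.011,.03))]
    print("pred +yEndTop,+yEndBot,brassline top,bot,-yEndTop",proj("scene",P).round(1).tolist(),"end",(c+u*.09).round(4))
E
python3 - <<'E'
from h import *
s=cv2.imread("pics/sf5.png");h=cv2.cvtColor(s,cv2.COLOR_BGR2HSV)
cmp(s,.524,.0277,.0497,np.radians(-10))
for r in range(226,246): print(r,[tuple(int(v) for v in h[r,c]) for c in range(278,300,1)])
E
```

```text
pred +yEndTop,+yEndBot,brassline top,bot,-yEndTop [[281.1, 230.0], [281.2, 239.3], [287.3, 232.1], [287.3, 241.4], [285.9, 227.6]] end [0.6126 0.0121]
226 [(18, 96, 138), (17, 99, 139), (17, 99, 139), (17, 99, 139), (18, 98, 140), (17, 99, 141), (18, 99, 141), (18, 93, 131), (21, 28, 90), (43, 20, 91), (30, 17, 90), (23, 22, 92), (30, 22, 93), (30, 22, 91), (23, 22, 91), (23, 23, 88), (50, 12, 64), (110, 15, 50), (110, 16, 48), (105, 20, 50), (110, 16, 48), (105, 10, 50)]
227 [(18, 98, 138), (18, 97, 139), (18, 101, 139), (18, 102, 138), (18, 98, 138), (18, 96, 138), (18, 97, 139), (17, 89, 129), (22, 47, 98), (25, 17, 89), (30, 9, 86), (38, 12, 86), (36, 14, 89), (35, 17, 91), (30, 19, 92), (27, 25, 90), (30, 23, 77), (105, 10, 50), (108, 26, 49), (100, 16, 49), (120, 10, 51), (120, 16, 49)]
228 [(18, 98, 138), (18, 97, 139), (18, 101, 139), (18, 100, 140), (18, 97, 137), (18, 96, 138), (17, 100, 145), (18, 110, 157), (18, 129, 186), (17, 122, 170), (17, 95, 150), (15, 65, 122), (17, 38, 107), (36, 14, 91), (54, 14, 88), (38, 23, 88), (37, 26, 88), (40, 12, 66), (100, 16, 49), (100,
[... 5260 characters left out ...]
), (14, 130, 112), (14, 129, 113)]
244 [(27, 54, 253), (27, 57, 253), (25, 67, 255), (21, 92, 247), (16, 104, 206), (16, 101, 176), (17, 98, 154), (17, 96, 154), (18, 93, 146), (18, 81, 107), (19, 59, 91), (21, 20, 91), (30, 14, 89), (30, 17, 92), (22, 29, 97), (19, 35, 101), (19, 41, 100), (16, 71, 104), (14, 109, 112), (13, 127, 114), (13, 129, 111), (13, 129, 113)]
245 [(26, 63, 255), (22, 88, 250), (16, 106, 214), (16, 102, 177), (17, 98, 153), (17, 98, 154), (17, 97, 152), (17, 83, 111), (17, 61, 88), (23, 27, 86), (30, 17, 88), (25, 16, 97), (27, 23, 100), (27, 25, 103), (26, 20, 103), (26, 20, 101), (26, 18, 97), (27, 28, 92), (19, 38, 95), (15, 48, 96), (13, 73, 102), (14, 106, 111)]
```

The measured corners agree with the prediction to within 2 mm, and the rail is level. The rail needs to drop 0.9 cm, shift +0.3 cm in y, and go about 50 mm along the jig's x to contact.

Request:
servo_tool --pt "0 0.1 -0.3 0" --pt "0 0.2 -0.6 0" --pt "0 0.3 -0.9 0" --pt "0.5 0.2 -0.9 0" --pt "1.2 0.1 -0.9 0" --pt "2 -0.05 -0.9 0" --pt "2.8 -0.2 -0.9 0" --pt "3.4 -0.3 -0.9 0" --pt "3.8 -0.37 -0.9 0" --pt "3.94 -0.4 -0.9 0" --pt "3.94 -0.4 -0.9 0" --pt "3.94 -0.4 -0.9 0"

```text
time: 11.42
ee_pos: [0.564, 0.0237, 0.0206]
tcp_rot: [-180.0, -0.0, 170.0]
wrist_force: [-0.7, -0.5, -1.0]
opening: 0.0211
grasp_force: 59.3
```

```bash
python3 - <<'E'
from h import *
o=get_obs();print(o['ee_pos'],o['tcp_rot'],o['wrist_force'],o['time'])
x,y,z=o['ee_pos'];s=camera("scene")[:,:,::-1];cv2.imwrite("pics/sf6.png",s)
cmp(s,x,y,z+.0197,np.radians(o['tcp_rot'][2]-180))
print("mark",proj("scene",[[.661,.0063,.055]]))
h=cv2.cvtColor(s,cv2.COLOR_BGR2HSV)
m=cv2.inRange(h,(13,118,100),(32,255,255))[215:250,255:300]
for r in m[::1]: print(''.join('#' if v else '.' for v in r))
E
```

```text
[0.56403656 0.0236839  0.0205502 ] [-1.79998173e+02 -2.44952523e-02  1.70039521e+02] [-0.70460572 -0.52154194 -0.9790309 ] 11.4167
pred +yEndTop,+yEndBot,brassline top,bot,-yEndTop [[270.0, 229.7], [270.1, 238.8], [276.0, 231.7], [276.0, 240.9], [274.7, 227.3]] end [0.6527 0.0081]
mark [[270.30030092 232.30181625]]
.............................................
.............................................
.............................................
.............................................
.............................................
.............................................
.............................................
.............................................
.............................................
.............................................
.............................................
.............................................
.............................................
...................#####.....................
..................#########..................
.................###########.................
.................##############..............
................##################...........
................#######.###########..........
.................##################..........
.................##################..........
.................#################.........##
.................##################........##
.................##################........##
................###################........##
...................#####.##########........##
.......................############........##
...........................#######.........##
..............................#####........##
.................................###.......##
....................................###...###
......................................#######
.........................................####
............................................#
.............................................
```

Request:
servo_tool --pt "0.15 -0.03 0 0" --pt "0.3 -0.05 0 0" --pt "0.45 -0.08 0 0" --pt "0.6 -0.1 0 0" --pt "0.75 -0.13 0 0" --pt "0.9 -0.16 0 0" --pt "1.05 -0.18 0 0" --pt "1.2 -0.21 0 0" --pt "1.35 -0.24 0 0" --pt "1.5 -0.26 0 0" --pt "1.6 -0.28 0 0" --pt "1.7 -0.3 0 0" --pt "1.77 -0.31 0 0" --pt "1.77 -0.31 0 0" --pt "1.77 -0.31 0 0"

```text
time: 12.72
ee_pos: [0.5817, 0.0206, 0.0206]
tcp_rot: [-180.0, -0.0, 170.0]
wrist_force: [-2.6, 0.9, -0.1]
opening: 0.0204
grasp_force: 59.3
```

```bash
python3 - <<'E'
from h import *
o=get_obs();print(o['ee_pos'],o['tcp_rot'],o['wrist_force'],o['torque'],o['time'])
x=camera('scene')[:,:,::-1];y=camera('top')[:,:,::-1];cv2.imwrite('pics/sf7.png',x);cv2.imwrite('pics/tf7.png',y)
z=np.zeros((600,800,3),np.uint8);z[:600,:450]=cv2.resize(x[195:275,230:290],(450,600),interpolation=cv2.INTER_CUBIC);z[:350,450:]=cv2.resize(y[155:225,260:345],(350,288),interpolation=cv2.INTER_CUBIC) if 0 else cv2.resize(y[155:225,260:345],(350,350),interpolation=cv2.INTER_CUBIC);cv2.imwrite('pics/s7.png',z)
E
```

```text
[0.58174275 0.02058968 0.02062157] [-1.79997547e+02 -1.75119713e-02  1.70042194e+02] [-2.58474534  0.93551517 -0.07900075] [0.10856555 0.50032009 0.0036801 ] 12.7167
```

View pics/s7.png

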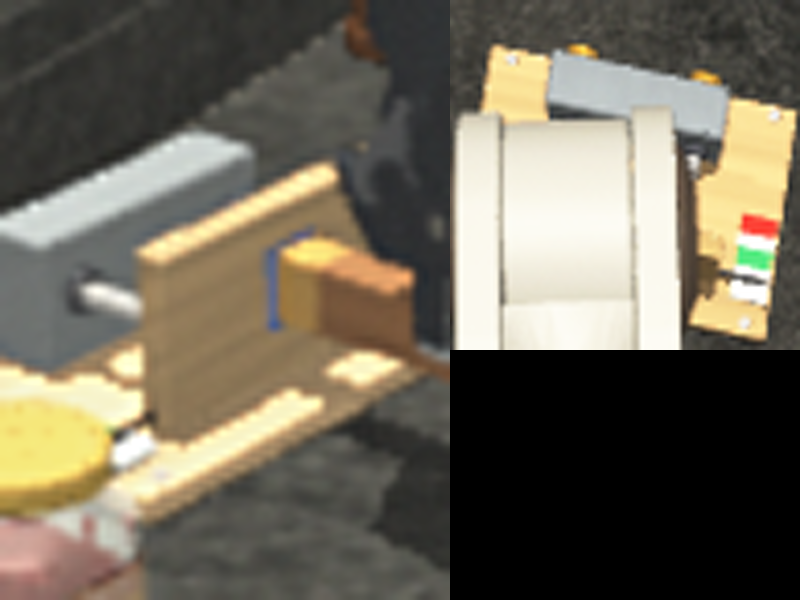

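The scene crop shows the brass end on the mark, with a blue strip left visible on the +y side at columns 267–282. The top crop shows the right pointer at about (740,275), just short of green. I'll measure both numerically.

```bash
python3 - <<'E'
from h import *
o=get_obs()
def prof(im,a,b,L):
    a,b=np.array(a),np.array(b);n=60;P=(a+(b-a)*np.linspace(0,1,n)[:,None]).astype(np.float32)
    return cv2.remap(im,P[:,0].reshape(1,-1),P[:,1].reshape(1,-1),1)[0]
# right & left scale: line along jig x on scale (z~.013), offset y
d=np.array([np.cos(np.radians(-10)),np.sin(np.radians(-10))]);n=np.array([-d[1],d[0]]);O=np.array([.6607,.0062])
for f in("top0","tf7"):
    im=cv2.imread(f"pics/{f}.png")
    for off in(-.096,-.1,-.104):
        q=np.arange(-8,40,2)/1e3
        px=proj("top",[[*(O+d*t+n*off),.014] for t in q]).astype(np.float32)
        v=cv2.remap(im,px[:,0].reshape(1,-1).copy(),px[:,1].reshape(1,-1).copy(),1)[0]
        print(f,off,[(int(1000*t),)+tuple(int(c) for c in w) for t,w in zip(q,v)][::1] if off==-.1 else [(int(1000*t),int(w.sum())) for t,w in zip(q,v)])
# blue strip vs rail left edge
for f in("scene0","sf7"):
    im=cv2.imread(f"pics/{f}.png").astype(int)
    print(f)
    for r in range(224,244): print(r,[int(im[r,c,0]-im[r,c,2]) for c in range(260,282)])
x,y,z=o['ee_pos'];cmp(None,x,y,z+.0197,np.radians(-10))
E
```

```text
top0 -0.096 [(-8, 663), (-6, 629), (-4, 621), (-2, 602), (0, 573), (2, 689), (4, 646), (6, 387), (8, 394), (10, 504), (12, 716), (14, 764), (16, 764), (18, 764), (20, 742), (22, 689), (24, 546), (26, 480), (28, 477), (30, 477), (32, 545), (34, 721), (36, 761), (38, 764)]
top0 -0.1 [(-8, 182, 232, 249), (-6, 157, 226, 250), (-4, 148, 222, 249), (-2, 146, 215, 243), (0, 151, 195, 218), (2, 195, 213, 225), (4, 249, 250, 250), (6, 144, 147, 148), (8, 119, 123, 126), (10, 176, 182, 186), (12, 225, 229, 230), (14, 254, 255, 255), (16, 254, 255, 255), (18, 254, 255, 255), (20, 241, 254, 238), (22, 197, 250, 178), (24, 162, 246, 128), (26, 140, 243, 96), (28, 140, 243, 95), (30, 141, 243, 94), (32, 144, 244, 99), (34, 216, 251, 202), (36, 253, 255, 255), (38, 254, 255, 255)]
top0 -0.104 [(-8, 632), (-6, 627), (-4, 621), (-2, 615), (0, 621), (2, 664), (4, 744), (6, 544), (8, 334), (10, 611), (12, 738), (14, 764), (16, 764), (18, 764), (20, 764), (22, 608), (24, 492), (26, 481), (28, 477), (30, 490), (32, 547), (34, 657), (36, 764), (38, 764)]
tf7 -0.096 [(-8, 638), (-6, 607), (-4, 595), (-2, 
[... 4984 characters left out ...]
-56, -49, -31, -45, -56, -57, -58, -59, -59, -55, -53, -54, -56, -56, -54, -55, -58, -60]
240 [-54, -53, -52, -53, -55, -57, -57, -57, -55, -51, -51, -54, -56, -56, -53, -54, -55, -52, -52, -52, -52, -55]
241 [-52, -50, -53, -55, -56, -56, -56, -54, -51, -51, -52, -55, -55, -55, -51, -52, -54, -62, -64, -64, -58, -54]
242 [-53, -54, -56, -55, -55, -54, -53, -51, -53, -54, -55, -54, -53, -54, -54, -64, -87, -80, -74, -79, -98, -80]
243 [-55, -54, -55, -55, -53, -51, -54, -54, -55, -55, -54, -55, -52, -57, -87, -78, -73, -60, -57, -55, -62, -66]
pred +yEndTop,+yEndBot,brassline top,bot,-yEndTop [[265.4, 228.1], [265.5, 237.1], [271.3, 230.1], [271.4, 239.2], [270.1, 225.7]] end [0.6703 0.005 ]
```

The pointer moved about 7 mm, and the force of about 2.8 N agrees with that. The rail sits about 3 mm low and 3 mm to -y of the mark. I'll back off, correct both, and press to about 20 mm.

Request:
servo_tool --pt "-0.25 0.04 0 0" --pt "-0.5 0.09 0 0" --pt "-0.75 0.13 0 0" --pt "-0.98 0.17 0 0" --pt "-0.96 0.27 0.1 0" --pt "-0.94 0.37 0.2 0" --pt "-0.93 0.47 0.25 0" --pt "-0.93 0.47 0.25 0" --pt "-0.75 0.44 0.25 0" --pt "-0.6 0.41 0.25 0" --pt "-0.45 0.39 0.25 0" --pt "-0.3 0.36 0.25 0" --pt "-0.15 0.34 0.25 0" --pt "0 0.31 0.25 0" --pt "0.1 0.29 0.25 0" --pt "0.2 0.27 0.25 0" --pt "0.3 0.26 0.25 0" --pt "0.4 0.24 0.25 0" --pt "0.4 0.24 0.25 0" --force 80

```text
time: 14.4
ee_pos: [0.5858, 0.023, 0.0231]
tcp_rot: [-180.0, -0.0, 170.0]
wrist_force: [-4.0, 0.6, 0.7]
opening: 0.0199
grasp_force: 83.6
```

Request:
servo_tool --pt "0.1 -0.02 0 0" --pt "0.2 -0.04 0 0" --pt "0.3 -0.05 0 0" --pt "0.4 -0.07 0 0" --pt "0.5 -0.09 0 0" --pt "0.6 -0.11 0 0" --pt "0.7 -0.12 0 0" --pt "0.8 -0.14 0 0" --pt "0.9 -0.16 0 0" --pt "0.9 -0.16 0 0" --pt "0.9 -0.16 0 0"

```text
time: 15.32
ee_pos: [0.5942, 0.0215, 0.023]
tcp_rot: [-180.0, -0.1, 170.0]
wrist_force: [-7.3, 0.4, 1.8]
opening: 0.0201
grasp_force: 83.8
```

```bash
cat > m.py <<'E'
from h import *
o=get_obs();print(o['ee_pos'],o['wrist_force'],o['torque'],o['time'],o['opening'],o['grasp_force'])
d=np.array([np.cos(np.radians(-10)),np.sin(np.radians(-10))]);n=np.array([-d[1],d[0]]);O=np.array([.6607,.0062])
im=camera("top")[:,:,::-1].copy();q=np.arange(-8,52,1)/1e3
px=proj("top",[[*(O+d*t+n*-.1),.014] for t in q]).astype(np.float32)
v=cv2.remap(im,px[:,0].reshape(1,-1).copy(),px[:,1].reshape(1,-1).copy(),1)[0].max(1)
w=np.clip(200-v.astype(float),0,None)*(q>.003);print("panel mm",1000*(w@q)/w.sum()-7.5,w.astype(int).tolist())
im=camera("scene")[:,:,::-1].astype(int)
for r in range(220,242): print(r,[int(im[r,c,0]-im[r,c,2]) for c in range(254,276)])
x,y,z=o['ee_pos'];cmp(None,x,y,z+.0197,np.radians(-10))
E
python3 m.py
```

```text
[0.5942349  0.02147105 0.02299884] [-7.27269378  0.40408028  1.83509552] [ 0.20314747  1.33549508 -0.05198058] 15.3167 0.0201166102946248 83.75678300857544
panel mm 19.36627906976744 [0, 0, 0, 0, 0, 0, 0, 0, 0, 0, 0, 0, 0, 0, 0, 0, 0, 0, 0, 0, 0, 0, 0, 0, 0, 0, 0, 0, 0, 0, 0, 0, 32, 84, 115, 102, 87, 65, 31, 0, 0, 0, 0, 0, 0, 0, 0, 0, 0, 0, 0, 0, 0, 0, 0, 0, 0, 0, 0, 0]
220 [4, 4, 7, 4, -5, -34, -83, -89, -82, -79, -85, -95, -84, -69, -53, -51, -55, -51, -24, 5, 3, 2]
221 [7, 0, -10, -46, -84, -90, -86, -81, -87, -95, -80, -63, -51, -51, -52, -52, -56, -56, -47, -5, 5, 4]
222 [-38, -61, -84, -93, -85, -83, -90, -95, -77, -62, -51, -50, -51, -54, -55, -56, -56, -57, -52, -25, 3, 5]
223 [-75, -86, -84, -86, -91, -94, -75, -60, -50, -51, -54, -54, -54, -51, -48, -52, -54, -54, -55, -45, -6, 6]
224 [-77, -85, -93, -92, -72, -60, -50, -51, -53, -56, -54, -49, -55, -54, -28, -55, -51, -48, -51, -48, -23, 3]
225 [-92, -94, -71, -58, -50, -52, -55, -56, -56, -51, -42, -35, -109, -136, -132, -126, -88, -66, -59, -52, -42, -3]
226 [-69, -58, -51, -53, -54, -57, -59, -57, -39, -22, -103, -133, 
[... 1266 characters left out ...]
, -56, -56, -58, -56, -20, 60, -1, -60, -69, -78, -77, -57, -54, -54, -55, -54, -56, -58]
238 [-56, -56, -54, -57, -56, -52, -53, -54, -50, -31, -46, -56, -55, -57, -56, -51, -53, -56, -54, -55, -55, -55]
239 [-55, -57, -57, -56, -52, -51, -53, -55, -56, -58, -56, -54, -52, -50, -52, -52, -56, -55, -57, -54, -55, -53]
240 [-56, -55, -54, -52, -52, -53, -55, -56, -55, -55, -53, -52, -52, -52, -55, -54, -55, -54, -53, -57, -66, -71]
241 [-53, -52, -52, -52, -53, -55, -55, -55, -54, -51, -52, -53, -55, -56, -55, -51, -53, -58, -69, -92, -71, -72]
pred +yEndTop,+yEndBot,brassline top,bot,-yEndTop [[261.6, 226.6], [261.7, 235.7], [267.5, 228.6], [267.6, 237.7], [266.4, 224.2]] end [0.6829 0.0058]
```

The panel is at about 19.4 mm and 7.3 N, in mid-green. The visible border strips match a centred end, so I'll hold.

Request:
servo_tool --pt "0 0 0 0" --pt "0 0 0 0" --pt "0 0 0 0" --pt "0 0 0 0" --pt "0 0 0 0" --pt "0 0 0 0" --pt "0 0 0 0" --pt "0 0 0 0" --pt "0 0 0 0" --pt "0 0 0 0" --pt "0 0 0 0" --pt "0 0 0 0" --pt "0 0 0 0" --pt "0 0 0 0" --pt "0 0 0 0" --pt "0 0 0 0" --pt "0 0 0 0" --pt "0 0 0 0" --pt "0 0 0 0" --pt "0 0 0 0"

```text
time: 17.08
ee_pos: [0.5942, 0.0215, 0.0231]
tcp_rot: [-180.0, -0.1, 170.0]
wrist_force: [-8.1, 1.6, 1.9]
opening: 0.0202
grasp_force: 83.8
```

Request:
servo_tool --pt "0 0 0 0" --pt "0 0 0 0" --pt "0 0 0 0" --pt "0 0 0 0" --pt "0 0 0 0" --pt "0 0 0 0" --pt "0 0 0 0" --pt "0 0 0 0" --pt "0 0 0 0" --pt "0 0 0 0" --pt "0 0 0 0" --pt "0 0 0 0" --pt "0 0 0 0" --pt "0 0 0 0" --pt "0 0 0 0" --pt "0 0 0 0" --pt "0 0 0 0" --pt "0 0 0 0" --pt "0 0 0 0" --pt "0 0 0 0"

```text
time: 18.75
ee_pos: [0.5942, 0.0215, 0.023]
tcp_rot: [-180.0, -0.1, 170.0]
wrist_force: [-8.2, 1.2, 1.5]
opening: 0.0205
grasp_force: 83.8
```

Request:
servo_tool --pt "0 0 0 0" --pt "0 0 0 0" --pt "0 0 0 0" --pt "0 0 0 0" --pt "0 0 0 0" --pt "0 0 0 0" --pt "0 0 0 0" --pt "0 0 0 0" --pt "0 0 0 0" --pt "0 0 0 0" --pt "0 0 0 0" --pt "0 0 0 0"

```text
time: 19.75
ee_pos: [0.5942, 0.0215, 0.023]
tcp_rot: [-180.0, -0.1, 170.0]
wrist_force: [-8.3, 0.2, 2.5]
opening: 0.0204
grasp_force: 83.8
```

```bash
python3 m.py | head -2 | cut -c1-200; python3 m.py | sed -n '8,22p;$p'
```

```text
[0.59424114 0.02145523 0.02304853] [-8.29164752  0.23167303  2.49117227] [ 0.21409669  1.37919497 -0.01766459] 19.75 0.02038189830941494 83.75010251998901
panel mm 19.362204724409448 [0, 0, 0, 0, 0, 0, 0, 0, 0, 0, 0, 0, 0, 0, 0, 0, 0, 0, 0, 0, 0, 0, 0, 0, 0, 0, 0, 0, 0, 0, 0, 0, 32, 82, 114, 100, 86, 64, 30, 0, 0, 0, 0, 0, 0, 0, 0, 0, 0, 0, 0, 0, 0, 0, 
225 [-92, -93, -72, -59, -52, -52, -54, -57, -56, -50, -42, -35, -109, -137, -133, -127, -86, -64, -58, -52, -42, -3]
226 [-70, -58, -51, -52, -54, -56, -58, -57, -40, -23, -103, -134, -133, -127, -126, -129, -133, -134, -124, -77, -51, -21]
227 [-52, -54, -55, -57, -57, -59, -59, -46, -43, -104, -140, -127, -127, -123, -122, -124, -128, -128, -118, -114, -96, -66]
228 [-56, -59, -60, -58, -59, -57, -57, -43, -31, -89, -107, -122, -134, -125, -128, -130, -122, -120, -119, -121, -122, -114]
229 [-58, -59, -59, -58, -56, -56, -54, -44, -26, -74, -84, -83, -95, -113, -113, -111, -119, -123, -120, -119, -120, -122]
230 [-59, -58, -55, -55, -55, -54, -56, -44, -24, -70, -84, -81, -80, -80, -73, -66, -76, -86, -105, -123, -123, -120]
231 [-
[... 476 characters left out ...]
55, -53, -53, -55, -55, -43, -38, -85, -87, -84, -82, -72, -56, -56, -57, -60, -60, -59, -59]
236 [-56, -54, -55, -55, -55, -56, -57, -57, -36, 11, -51, -88, -85, -82, -73, -53, -54, -54, -58, -57, -56, -59]
237 [-55, -54, -55, -56, -57, -57, -57, -55, -21, 59, 0, -60, -69, -78, -77, -56, -55, -55, -55, -56, -56, -57]
238 [-54, -56, -56, -58, -57, -54, -53, -55, -48, -31, -45, -56, -56, -56, -54, -51, -54, -56, -55, -55, -54, -56]
239 [-56, -57, -57, -55, -52, -51, -53, -55, -57, -58, -56, -54, -52, -50, -53, -53, -55, -56, -56, -55, -54, -53]
pred +yEndTop,+yEndBot,brassline top,bot,-yEndTop [[261.6, 226.6], [261.8, 235.6], [267.5, 228.6], [267.6, 237.7], [266.4, 224.2]] end [0.6828 0.0058]
```

```bash
python3 -c "
from workcell import *
print(job_done())"
```

```text
the job is handed in; nothing more can be done
None
```

I handed the job in with the rail still gripped and its brass end pressed on the mark, the panel pushed back about 19 mm at about 8 N (mid-green); that push held steady for over 4 s, but the hand-in returned no verdict.

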